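Line up a turret flange with a drift pin and fit its screw

TASK

The flange on the mounting block hangs on one fitted screw and has swung a little out of line. Take the drift pin from the rack and push it fully home through either open hole so that the holes line up, keep it there while you fit the loose cap screw fully home in the other hole, then pull the drift and stand it back in a hole of the rack, fully down. Leave the other tooling where it is.

Things in the scene. Friction and masses are not known exactly. Their poses are not given: they have to be found in the camera images.
- block: fixed dark steel block, 112 x 112 mm, 45 mm high, on the bench left or right of the rack, turned at random. Origin at the centre of its underside, z up. Two 17.5 mm holes at x = +30, y = +-32 mm, open down to the bench; at x = -34, y = 0 a fitted screw is fixed in it, on which the flange turns; its head (24 mm across) stands 57.5 to 73.5 mm above the bench
- block_hole_l (a point): centre of the block's hole at its y = +32 mm, at the block's top face (45 mm above the bench); axes as the block's
- block_hole_r (a point): the same for the hole at y = -32 mm
- flange: loose aluminium plate (0.3 to 0.6 kg), 112 x 112 x 12 mm, flat on the block, top 57 mm above the bench: 29 mm bore in the middle, pivot hole on the fitted screw, two open 17.5 mm holes. Starts turned 0.050 to 0.067 rad anticlockwise from square, so the open holes are 3.6 to 4.8 mm off the block's; slides with a few N. Origin at the pivot hole, underside; axes as the block's when in line
- flange_hole_l (a point): centre of the flange's open hole (flange frame x = 64, y = +32 mm) at its top face; belongs over block_hole_l
- flange_hole_r (a point): the same at y = -32 mm; belongs over block_hole_r
- drift: loose steel drift pin (0.2 kg) in a rack hole, point down: round handle 24 mm across, 45 mm tall, two dark bands near its top; below it a 16.5 mm shank 28 mm long, then a 22 mm taper to a 5 mm flat point. Origin on the axis at the handle's underside (shoulder), z up; point 50 mm below. The shoulder rests on the rack top (55 mm above the bench), on the flange (57 mm) when home
- screw: loose dark socket-head cap screw (0.12 kg) in a rack hole: head 24 mm across, 16 mm high, hexagon recess, the lowest item there; plain shank 15.5 mm across, 40 mm long, its last 4 mm tapered to 11 mm. Origin on the axis under the head, z up. The head rests on the rack top (55 mm above the bench), on the flange (57 mm) when home. It just drops in, no turning
- rack: fixed red plastic rack, 132 x 132 mm and 55 mm high, with four 17.5 mm holes at x = +-32, y = +-32 mm of its frame, open to the bench, each holding one tool (which tool is in which hole varies). Origin at the centre of its underside, z up
- mill_holder: another tool in the rack, to be left alone: steel end-mill holder, dark 36 mm body 20 mm high, a 24 mm neck to 32 mm and a thin 10 mm cutter up to 54 mm above the rack's top; origin at the underside of the body (rack top height)
- collet_nut: another tool in the rack, to be left alone: steel collet holder, squat dark 35 mm nut standing 26 mm above the rack, a round dark recess in its top; origin at rack top height
- jaw: loose stepped steel chuck jaw, 70 x 36 mm and 44 mm high, lying between block and rack; leave alone; origin at the centre of its underside
- ring: loose dark steel ring, 72 mm across, 22 mm high, lying flat farther out; leave alone; origin under its centre
- can: loose grey can, 60 mm across and 110 mm tall, standing farther out; leave alone; origin under its centre
Mind the look-alikes: they are no part of the job. What is shaped like the screw but pink or turquoise is not meant.

How it is judged:
By the outcome, as a careful person would: the job done as asked, in the order asked, and still so for the second after the job is handed in, with the robot touching nothing.
It also fails if it takes over 72 s, if anything falls off the work surface, if the arm or the gripper's body presses on something with over 40 N, if the wrist force passes 120 N, or if a joint passes its speed limit or range.

ROBOT

A 6-joint arm with a two-finger parallel gripper is mounted at the origin on the work surface. World frame = base frame: x ahead of the robot, y to its left, z up, the work surface at z = 0. Lengths are in m, angles in rad, forces in N, time in s.
With the tool pointing down it reaches from about 0.425 to 0.95 m from the base axis. Payload 14.7 kg.
Tool frame: the origin (TCP) lies midway between the tips of the shut fingers; the grasp point (between the pads) lies 19 mm behind it; z points along the fingers, y is the line along which they close (so a half turn about z gives the same grasp; the last joint's range is limited). The gripper opens to 85 mm and grips with 20 to 120 N. Pads are 22 mm wide; open, the fingers measure 114 mm over their backs; the gripper's body (76 mm by 85 mm) begins 54 mm behind the grasp point. The pads swing forward as they close: fully open they stand 13 mm farther back than shut.
Start: joints at [1.286, 0.48, 1.596, -0, 1.065, -0.047], TCP at [0.153, 0.632, 0.231] pointing down, gripper open.
Joint ranges: [-2.75, 2.75], [-0.82, 2.05], [0.23, 2.67], [-1.56, 4.7], [0.09, 2.69], [-2.92, 2.92]. Speed limits (rad/s): [1.89, 1.89, 2.39, 3.01, 3.01, 3.01].

INTERFACE

Orientations are given as a unit quaternion [w, x, y, z].
In Python, from rig import robot gives the robot as it stands.
- The arm moves only by the shell command python3 -m jog 'ROWS' [OPENING] [FORCE]. ROWS is a JSON object of lists of equal length, an entry for each row: "translation": the shift along the world's x, y, z in mm, a list of three; "twist": the turn about the world's z in rad. In form: {"translation": [[dx, dy, dz], ...], "twist": [twist, ...]}. A call has 1 to 5 rows; each row is the pose to reach, as a shift and turn from the pose commanded when the call began; what a row does not reach only later rows make up. A row lasts 1/10 s, in which the tool goes at most 50 mm and 8.59 degrees, less where a joint would pass 70% of its speed; a pose out of reach is approached as far as the arm can. A call with a gripper value outside its range is refused whole. OPENING is the finger opening in mm, from 0 to 85.4, set as the call begins (- or left out, the last holds). The fingers move at their own pace and stop on an object; FORCE is the grip in N (left out, the last holds). Time passes only in rows, so rows that repeat a pose let the fingers close. It gives the time, the measured TCP pose, the force, the opening and the grip force at its end, in the units of the state.
- robot.get_state(): the state, without advancing time (a new reading comes with each control period).
- robot.capture(name): name is "side" or "top" or "wrist"; returns the picture (420x560x3 uint8, red, green, blue); there is no depth.
- robot.calibration(name): a dict with "fx", "fy", "cx", "cy" (pixels), "view" (4x4, takes a point from world to camera coordinates); the wrist camera has in their place "tool_from_camera" (4x4, takes a point from camera to tool coordinates, whose origin is the TCP and whose axes are the flange's). Camera axes: x right, y up, looking along -z (the intrinsics and any distortion apply to the point x, -y, -z); pixel columns grow to the right and rows downward; lengths in m; the calibration is good to about 2 mm. A picture is of the moment at which its call begins: read the wrist's pose just before it. calibration takes no time and is no camera call.
- robot.hand_in(): hands the job in; it is judged then, once.
The state is a dict: "clock": time; "qpos": joint angles; "qd": joint speeds; "tau": joint torques, N m; "position": TCP position; "eef_rot": TCP orientation; "force": force on the tool from outside, world axes, zero at the start; "torque": the same for the moment, N m; "opening": finger opening in m; "grasp_force": force on a finger pad.
Only numpy, scipy, OpenCV 4.12 (cv2) and the standard library are available. Lean on these libraries where they do the work, as an engineer would, in place of code of your own. Each camera call takes 0.05 s, during which the arm holds its last target. There are 200 camera calls.

## Working session

There is one attempt and no reset: what is moved stays moved. The work goes in short steps, Python scripts to look and compute and a shell command to move; the robot and the scene stay as the last step left them, time stands still between calls to the robot, and variables do not carry over. Pictures are saved under pics/ and viewed, at most 10 in all, crops included, and the job is handed in when it is done.

```bash
ls; mkdir -p pics; python3 - <<'E'
from rig import robot
import cv2,numpy as np
s=robot.get_state();print(s)
a=robot.capture("top");b=robot.capture("side")
np.savez('a.npz',top=a,side=b)
cv2.imwrite('pics/top1.png',a[:,:,::-1]);cv2.imwrite('pics/side1.png',b[:,:,::-1])
for n in("top","side","wrist"):print(n,robot.calibration(n))
E
```

```text
pics
{'clock': 0.0, 'qpos': array([ 1.28641986e+00,  4.80860897e-01,  1.59688353e+00, -3.07894232e-05,
        1.06507410e+00, -4.65923396e-02]), 'qd': array([-0.00070845,  0.00132639, -0.00023944, -0.00040096, -0.00173357,
       -0.0001767 ]), 'tau': array([ 6.83108738e-04, -9.50677228e+01, -4.30190098e+01,  1.65997003e-04,
        1.26018265e-02,  7.33044516e-06]), 'position': array([0.15297575, 0.63131721, 0.23064993]), 'eef_rot': array([-8.76903372e-05,  1.18604731e-01,  9.92941359e-01, -6.06783159e-04]), 'force': array([-0.13794345, -0.42131101, -0.17028519]), 'torque': array([-0.03909429, -0.04024747,  0.01458684]), 'grasp_force': 0.0, 'opening': 0.08588717788721258}
top {'fx': 436.2432781998044, 'fy': 436.2432781998044, 'cx': 280.6401551525066, 'cy': 208.59774426144742, 'view': array([[ 0.01498488, -0.99955261,  0.02588509,  0.00441494],
       [ 0.9950788 ,  0.01744376,  0.09753923, -0.63802576],
       [-0.09794713,  0.02429609,  0.994895  , -0.92790837],
       [ 0.        ,  0.        ,  0.        ,  1.        ]])}
side {'fx': 479.028424094463, 'fy': 479.028424094463, 'cx
[... 170 characters left out ...]
52066746e-01,  7.49619398e-01,
        -1.05610752e-01],
       [-1.28482224e-01,  7.38526615e-01,  6.61869138e-01,
        -8.74634245e-01],
       [ 0.00000000e+00,  0.00000000e+00,  0.00000000e+00,
         1.00000000e+00]])}
wrist {'fx': 373.00073552798466, 'fy': 373.00073552798466, 'cx': 275.0997407017392, 'cy': 210.15567652700068, 'tool_from_camera': array([[-1.31147421e-03,  9.47502529e-01,  3.19745582e-01,
         8.24507580e-02],
       [ 9.99999116e-01,  1.17275747e-03,  6.26380438e-04,
        -3.81540738e-04],
       [ 2.18513029e-04,  3.19746120e-01, -9.47503230e-01,
        -1.42856755e-01],
       [ 0.00000000e+00,  0.00000000e+00,  0.00000000e+00,
         1.00000000e+00]])}
```

View pics/top1.png

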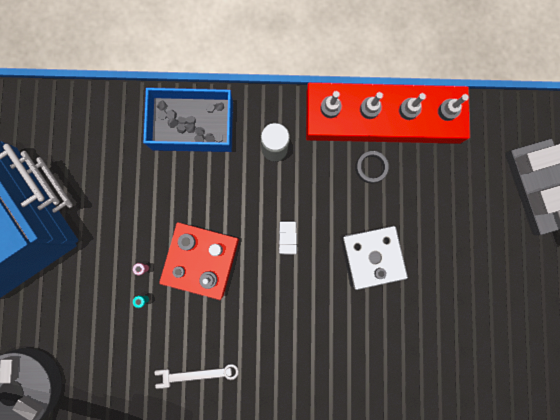

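View pics/side1.png

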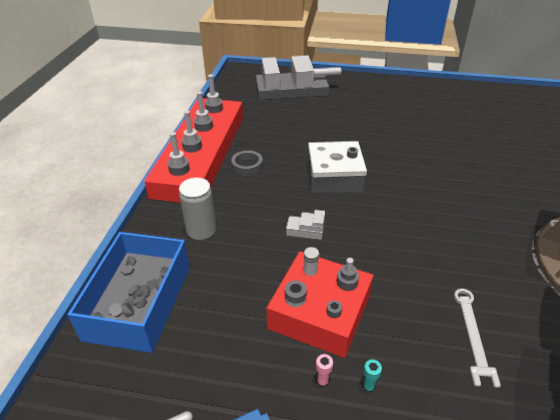

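Top view: the rack is at about (200,262). It holds the drift (215,250, light top), the collet nut (186,242), the screw (179,271) and the mill holder (208,280). The block is at (375,258), with open holes at (357,247) and (387,241), the bore at (375,257) and the pivot screw at (380,272).

Things that could be taken for the screw: dark head (179,271), collet nut (186,242), pivot screw (380,272), pink (139,269), turquoise (139,301). Things that could be taken for the drift: light top (215,250), mill holder (208,280), the four tools on the long red rack. By the description I choose the drift at (215,250) and the screw at (179,271), and I'll check both in a crop.

```bash
cat > h.py <<'E'
import numpy as np,cv2
from rig import robot
from scipy.spatial.transform import Rotation as R
def cam(name,s=None):
    c=robot.calibration(name);K=np.array([[c['fx'],0,c['cx']],[0,c['fy'],c['cy']],[0,0,1]])
    if name=='wrist':
        s=s or robot.get_state();q=s['eef_rot'];T=np.eye(4);T[:3,:3]=R.from_quat(q[[1,2,3,0]]).as_matrix();T[:3,3]=s['position']
        V=np.linalg.inv(T@c['tool_from_camera'])
    else: V=c['view']
    return K,V
def px2w(u,v,z,cm):
    K,V=cm;d=np.linalg.inv(K)@[u,v,1];d=V[:3,:3].T@(d*[1,-1,-1]);o=-V[:3,:3].T@V[:3,3]
    return o+d*(z-o[2])/d[2]
def w2px(p,cm):
    K,V=cm;q=V[:3,:3]@p+V[:3,3];q=K@(q*[1,-1,-1]);return q[:2]/q[2]
E
python3 - <<'E'
from h import *
a=np.load('a.npz');t=a['top'];c=cam('top')
im=np.hstack([cv2.resize(t[215:305,150:250],None,fx=4,fy=4,interpolation=3),cv2.resize(t[215:305,330:430],None,fx=4,fy=4,interpolation=3)])
cv2.imwrite('pics/crop1.png',im[:,:,::-1])
for n,u,v,z in [('drift',215,250,.1),('screw',179,271,.071),('collet',186,242,.081),('hl',357,247,.057),('hr',387,241,.057),('piv',380,272.5,.0735),('bore',375,257,.057),('mill',208,280,.09),('jaw',288,237,.04),('can',275,135,.11),('ring',373,166,.02)]:print(n,px2w(u,v,z,c).round(4))
E
```

```text
drift [0.545  0.1474 0.1   ]
screw [0.5008 0.2238 0.071 ]
collet [0.5605 0.2096 0.081 ]
hl [ 0.556  -0.1485  0.057 ]
hr [ 0.5697 -0.2129  0.057 ]
piv [ 0.5036 -0.1932  0.0735]
bore [ 0.5354 -0.1869  0.057 ]
mill [0.4845 0.1609 0.09  ]
jaw [ 0.5755 -0.0019  0.04  ]
can [0.7815 0.0305 0.11  ]
ring [ 0.7393 -0.1926  0.02  ]
```

View pics/crop1.png

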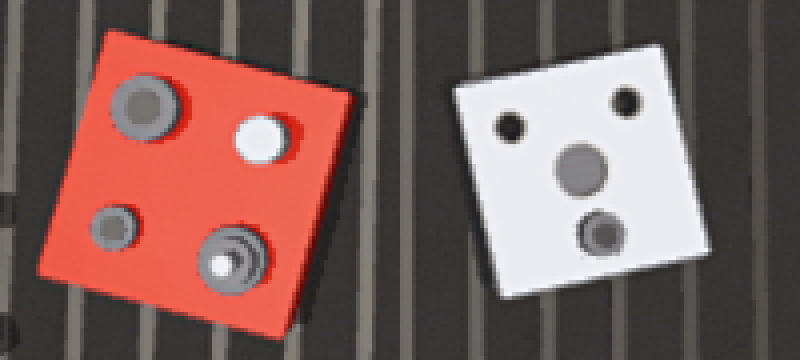

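The crop confirms it. The drift is the plain light cylinder top (265,138 in the crop). The screw is the small dark head with a recess (115,228). The collet nut (145,107) and the mill holder (233,260) stay put. Next I move to hover over the drift, at 30° yaw so the fingers close along the free diagonal.

```bash
python3 -m jog '{"translation":[[30,-37,0],[60,-74,0],[90,-111,0],[120,-148,0],[150,-185,0]],"twist":[-0.13,-0.26,-0.4,-0.54,-0.67]}' 50 30
python3 -m jog '{"translation":[[30,-37,0],[60,-74,0],[90,-111,0],[120,-148,0],[150,-185,0]],"twist":[-0.14,-0.14,-0.14,-0.14,-0.14]}'
python3 -m jog '{"translation":[[30,-37,0],[60,-74,-10],[92,-114,-30],[92,-114,-30],[92,-114,-30]],"twist":[0,0,0,0,0]}'
python3 - <<'E'
from h import *
s=robot.get_state();a=robot.capture('wrist');np.save('w1.npy',a);cv2.imwrite('pics/w1.png',a[:,:,::-1])
np.save('w1s.npy',np.r_[s['position'],s['eef_rot']]);print(s['position'],s['eef_rot'],s['qpos'])
c=cam('wrist',s)
for n,p in [('drift',[.545,.1474,.1]),('screw',[.5008,.2238,.071])]:print(n,w2px(np.array(p),c))
E
```

```text
clock: 0.6
position: [0.3038, 0.445, 0.2311]
eef_rot: [-0.0, 0.441, 0.898, -0.0]
force: [1.1, 0.2, 1.2]
opening: 0.0498
grasp_force: 0.0
clock: 1.1
position: [0.4539, 0.26, 0.2312]
eef_rot: [-0.0, 0.5, 0.866, -0.0]
force: [0.1, 1.3, 0.6]
opening: 0.0498
grasp_force: 0.0
clock: 1.6
position: [0.5451, 0.1464, 0.2003]
eef_rot: [-0.001, 0.501, 0.865, -0.001]
force: [-1.0, -0.1, 1.3]
opening: 0.0498
grasp_force: 0.0
[0.54514282 0.14641219 0.20033635] [-6.97459551e-04  5.01365032e-01  8.65235378e-01 -5.98548959e-04] [ 2.08648891e-01  3.96791205e-01  1.82687535e+00  5.68367866e-05
  9.19763704e-01 -3.11830036e-01]
drift [276.63290398 208.98416969]
screw [276.02366395  73.46336703]
```

View pics/w1.png

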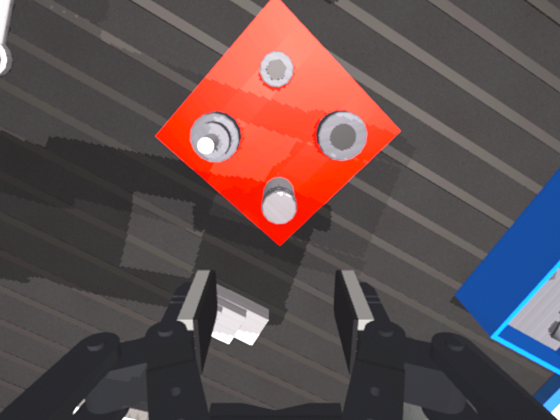

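Wrist view: the drift top is at about (280,206), the screw head at (276,69), the mill holder at (213,137) and the collet nut at (342,135). The fingertips are near rows 270–330. Next I measure the drift and screw tops to sub-pixel.

```bash
cat >> h.py <<'E'
def disc(a,u,v,r,z,cm,sel=lambda ang:True,redbg=True):
    """fit circle of radius r (m) at height z: refine centre by radial gradient samples from pixel u,v"""
    from scipy.optimize import least_squares
    g=cv2.GaussianBlur(a.astype(np.float32),(0,0),0.8)
    ch=(g[:,:,0]-g[:,:,1]) if redbg else g.mean(2)
    C=px2w(u,v,z,cm)
    for it in range(6):
        P=[]
        for t in np.arange(0,2*np.pi,.1):
            if not sel(t):continue
            rr=np.linspace(r*.75,r*1.25,41);pts=np.array([w2px(C+[q*np.cos(t),q*np.sin(t),0],cm) for q in rr]).astype(np.float32)
            val=cv2.remap(ch,pts[None,:,0],pts[None,:,1],cv2.INTER_LINEAR)[0];d=np.gradient(val)
            k=np.argmax(d)
            if d[k]>1:P.append(C[:2]+rr[k]*np.array([np.cos(t),np.sin(t)]))
        P=np.array(P);f=least_squares(lambda x:np.hypot(*(P-x[:2]).T)-x[2],[C[0],C[1],r],loss='soft_l1',f_scale=.0004)
        C=np.r_[f.x[:2],z]
    return C,f.x[2],len(P),np.sqrt(np.median(f.fun**2))
E
python3 - <<'E'
from h import *
a=np.load('w1.npy');x=np.load('w1s.npy');s=dict(position=x[:3],eef_rot=x[3:]);c=cam('wrist',s)
cp=-c[1][:3,:3].T@c[1][:3,3];print(cp)
# near side arcs: away from the occluded flank: flank shows on the camera's side
for n,u,v,z in [('drift',280,207,.1),('screw',276,69,.071),('collet',342,135,.081)]:
    r=.0175 if n=='collet' else .012
    p=px2w(u,v,z,c);th=np.arctan2(*(cp-p)[1::-1])
    far=lambda t:np.cos(t-th)<-.05
    print(n,p.round(4),[disc(a,u,v,r,z,c,far)], disc(a,u,v,r,z,c))
# rack outline corners
red=((a[:,:,0].astype(int)-a[:,:,1])>90).astype(np.uint8)
k,_=cv2.findContours(red[:260],0,2);k=max(k,key=cv2.contourArea);hull=cv2.convexHull(k);q=cv2.approxPolyDP(hull,12,True)[:,0];print([ (w.tolist(),px2w(w[0],w[1],.055,c)[:2].round(4).tolist()) for w in q])
E
```

```text
[0.50422556 0.217511   0.34324344]
drift [0.5463 0.1498 0.1   ] [(array([0.54562632, 0.14932297, 0.1       ]), np.float64(0.012038029416815947), 31, np.float64(7.799290571586064e-05))] (array([0.54524835, 0.14997203, 0.1       ]), np.float64(0.01249145091747543), 51, np.float64(0.0003712440968172033))
screw [0.4994 0.2263 0.071 ] [(array([0.49937693, 0.22638754, 0.071     ]), np.float64(0.011168904143311767), 30, np.float64(7.925143084053877e-05))] (array([0.49940996, 0.22625614, 0.071     ]), np.float64(0.011246218447300733), 63, np.float64(0.000144256830455965))
collet [0.5607 0.2115 0.081 ] [(array([0.56113478, 0.21091729, 0.081     ]), np.float64(0.016729923333910626), 31, np.float64(0.0001453631972368509))] (array([0.56031328, 0.21093114, 0.081     ]), np.float64(0.01716758476830933), 63, np.float64(0.00033911950827000825))
[([269, 0], [0.4729, 0.2628]), ([400, 130], [0.6025, 0.2359]), ([280, 245], [0.5709, 0.1081]), ([155, 136], [0.4426, 0.1393])]
```

```bash
python3 -m jog '{"translation":[[0.5,3,-40],[0.5,3,-80],[0.5,3,-115],[0.5,3,-132],[0.5,3,-132]],"twist":[0,0,0,0,0]}' 50 30
python3 -m jog '{"translation":[[0,0,0],[0,0,0],[0,0,0],[0,0,0],[0,0,0]],"twist":[0,0,0,0,0]}' 10 60
python3 -m jog '{"translation":[[0,0,0],[0,0,10],[0,0,40],[0,0,70],[0,0,70]],"twist":[0,0,0,0,0]}'
python3 -c "
from h import *
s=robot.get_state();a=robot.capture('wrist');np.save('w2.npy',a);cv2.imwrite('pics/w2.png',a[:,:,::-1]);print(s)"
```

```text
clock: 2.15
position: [0.5434, 0.1518, 0.0676]
eef_rot: [-0.001, 0.5, 0.866, -0.001]
force: [-0.6, 0.9, 0.7]
opening: 0.0497
grasp_force: 0.0
clock: 2.65
position: [0.5462, 0.1513, 0.0709]
eef_rot: [0.001, 0.5, 0.866, 0.001]
force: [-3.9, 4.0, 7.7]
opening: 0.0229
grasp_force: 58.7
clock: 3.15
position: [0.5481, 0.1512, 0.144]
eef_rot: [0.003, 0.5, 0.866, 0.002]
force: [0.3, 0.1, -1.9]
opening: 0.0221
grasp_force: 60.9
{'clock': 3.15, 'qpos': array([ 2.15958899e-01,  4.69190969e-01,  1.87586864e+00, -9.80244617e-05,
        7.89694434e-01, -3.06994342e-01]), 'qd': array([-0.00207311,  0.04919984,  0.04119063,  0.00253918, -0.06488597,
       -0.00086081]), 'tau': array([ 1.30442823e-01, -8.58798122e+01, -3.35329664e+01,  4.95594344e-03,
        1.85837321e+00, -3.20861938e-03]), 'position': array([0.54808764, 0.15123357, 0.14400035]), 'eef_rot': array([0.00254886, 0.5002468 , 0.86587612, 0.0022795 ]), 'force': array([ 0.31754499,  0.14322323, -1.91974732]), 'torque': array([ 0.00780261, -0.01995664, -0.01636591]), 'grasp_force': 60.90661883354187, 'opening': 0.022088609388898443}
```

View pics/w2.png

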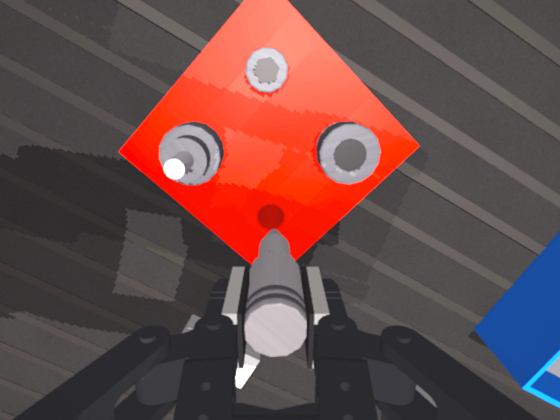

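The drift is held at (275,328), with its point in front of the empty rack hole at (271,216). The screw, mill holder and collet nut are undisturbed. Now I carry it to the block and hover over the right hole.

```bash
python3 -m jog '{"translation":[[0,-10,15],[4,-50,15],[7,-95,15],[10,-140,15],[12,-185,15]],"twist":[0,0,0,0,0]}'
python3 -m jog '{"translation":[[2,-45,0],[4,-90,0],[7,-135,0],[9,-170,0],[9,-181,0]],"twist":[0,0,0,0,0]}'
python3 -m jog '{"translation":[[0,0,0],[0,0,0],[0,0,0],[0,0,0],[0,0,0]],"twist":[0,0,0,0,0]}'
python3 -c "
from h import *
s=robot.get_state();a=robot.capture('wrist');np.save('w3.npy',a);cv2.imwrite('pics/w3.png',a[:,:,::-1]);print(s)
np.save('w3s.npy',np.r_[s['position'],s['eef_rot']])"
```

```text
clock: 3.7
position: [0.557, -0.0365, 0.1545]
eef_rot: [-0.0, 0.5, 0.866, -0.0]
force: [1.6, 0.2, -1.5]
opening: 0.0225
grasp_force: 60.8
clock: 4.2
position: [0.566, -0.2192, 0.1544]
eef_rot: [0.0, 0.501, 0.865, -0.0]
force: [0.3, 0.3, -1.8]
opening: 0.0222
grasp_force: 60.8
clock: 4.7
position: [0.5667, -0.2144, 0.1544]
eef_rot: [-0.0, 0.5, 0.866, -0.0]
force: [0.1, -0.6, -2.2]
opening: 0.0224
grasp_force: 60.8
{'clock': 4.7, 'qpos': array([-4.11750166e-01,  5.04272661e-01,  1.77481185e+00,  5.22936354e-06,
        8.62588804e-01, -9.35972700e-01]), 'qd': array([-0.00250169,  0.00051472, -0.00206486, -0.00051127,  0.00210815,
       -0.00234472]), 'tau': array([-8.40032310e-02, -9.20450020e+01, -3.70547068e+01, -2.51465193e-03,
        1.11899403e-02,  7.77515466e-03]), 'position': array([ 0.56668359, -0.21441342,  0.15437707]), 'eef_rot': array([-4.03008175e-05,  4.99731353e-01,  8.66180451e-01, -2.51547966e-06]), 'force': array([ 0.12498934, -0.60516065, -2.22638103]), 'torque': array([ 0.03439025, -0.02812201,  0.04857078]), 'grasp_force': 60.79248905181885, 'opening': 0.022449675644848916}
```

View pics/w3.png

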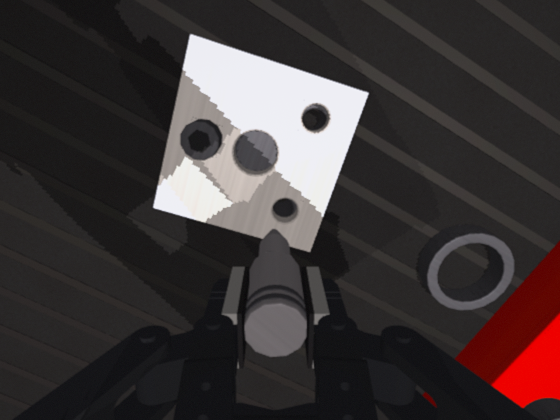

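Wrist view: pivot head (200,139), bore (255,152), left hole (315,118), right hole (285,210). The drift point is at (275,233), just beside the right hole. I'll fit these and view one brightened close crop of the holes and point.

```bash
python3 - <<'E'
from h import *
a=np.load('w3.npy');x=np.load('w3s.npy');s=dict(position=x[:3],eef_rot=x[3:]);c=cam('wrist',s)
cr=(255*(a[95:245,215:345]/255.)**.5).astype(np.uint8)
cv2.imwrite('pics/crop3.png',cv2.resize(cr,None,fx=4,fy=4,interpolation=cv2.INTER_CUBIC)[:,:,::-1])
F={}
for n,u,v,z,r in [('hl',315,118,.057,.00875),('hr',285,210,.057,.00875),('bore',255,152,.057,.0145),('piv',200,139,.0735,.012)]:
    F[n]=disc(a,u,v,r,z,c,redbg=False);print(n,px2w(u,v,z,c).round(4),F[n],w2px(F[n][0],c))
print([np.linalg.norm((F[i][0]-F[j][0])[:2]).round(4) for i,j in [('hl','hr'),('piv','hl'),('piv','hr'),('piv','bore')]],'want .064 .0716 .0716 .034')
# drift tip in hand if on TCP axis
for dz in(.066,.044,-.029):print('axis px',dz,w2px(x[:3]-[0,0,dz],c))
E
```

```text
hl [ 0.5569 -0.1484  0.057 ] (array([ 0.5569725, -0.1481201,  0.057    ]), np.float64(0.008700154901168725), 63, np.float64(0.00014581483996250685)) [315.29443327 117.61892921]
hr [ 0.5715 -0.2103  0.057 ] (array([ 0.57137056, -0.21057615,  0.057     ]), np.float64(0.008749586674421194), 63, np.float64(0.00013834076187498393)) [284.65426332 210.21146663]
bore [ 0.5347 -0.1859  0.057 ] (array([ 0.53485241, -0.18621005,  0.057     ]), np.float64(0.01471820585395599), 63, np.float64(0.00010034841861817148)) [255.01749514 152.50933237]
piv [ 0.5019 -0.1926  0.0735] (array([ 0.50239883, -0.19267814,  0.0735    ]), np.float64(0.012233111985432516), 63, np.float64(0.0005143717270370309)) [200.61650527 139.55154183]
[np.float64(0.0641), np.float64(0.0705), np.float64(0.0713), np.float64(0.0331)] want .064 .0716 .0716 .034
axis px 0.066 [275.95679226 228.46706342]
axis px 0.044 [276.04060066 243.25221231]
axis px -0.029 [276.50529632 325.23199762]
```

View pics/crop3.png

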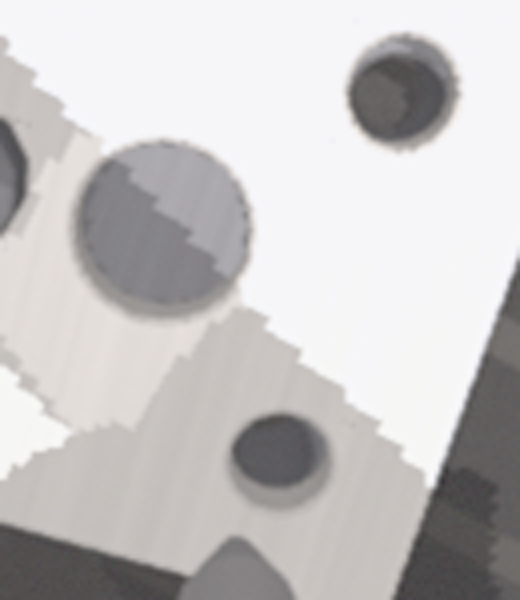

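The crop shows the left hole's dark block hole shifted down, with a lit crescent of block face on top. In the right hole it is shifted left. The drift tip's upper edge is at image (274.3,229.3). I'll work out the swing angle from the crescents, and the drift axis from the tip and handle top.

```bash
python3 - <<'E'
from h import *
a=np.load('w3.npy');x=np.load('w3s.npy');s=dict(position=x[:3],eef_rot=x[3:]);c=cam('wrist',s)
g=a.astype(np.float32).mean(2)
hl=np.array([.55697,-.14812]);hr=np.array([.57137,-.21058]);bo=np.array([.53485,-.18621])
yaw=np.arctan2(*(hl-hr)[::-1])-np.pi/2;m=(hl+hr)/2;y2=np.arctan2(*(m-bo)[::-1]);yaw=.5*(yaw+y2);print('yaw',yaw,y2)
u=lambda t:np.array([np.cos(t),np.sin(t)])
P=((m-.064*u(yaw))+(bo-.034*u(yaw)))/2;print('P',P)
def block(d,sg):t=yaw-d;return P+.064*u(t)+sg*.032*u(t+np.pi/2)
# edge strength along projected block-hole rim lying inside flange hole
gx=cv2.Sobel(g,5,1,0)/8;gy=cv2.Sobel(g,5,0,1)/8
for d in np.arange(.035,.085,.004):
    o=[]
    for sg,h in((1,hl),(-1,hr)):
        B=block(d,sg);v=[]
        for t in np.arange(0,6.28,.05):
            p=w2px(np.r_[B+.00875*u(t),.045],c);p2=w2px(np.r_[B+.0095*u(t),.045],c)
            q=px2w(p[0],p[1],.057,c)[:2]
            if np.hypot(*(q-h))<.0078:
                n=(p2-p)/np.hypot(*(p2-p));gg=[cv2.remap(G,np.float32([[p[0]]]),np.float32([[p[1]]]),1)[0,0] for G in(gx,gy)]
                v.append(gg@n)
        o+= [np.mean(v) if v else 0,len(v)]
    print(round(d,3),np.round(o,1),block(d,-1).round(4),block(d,1).round(4))
z=x[2]
print('col275 rows 222:245',g[222:246,274].astype(int));print('row240',g[240,255:296].astype(int));print('row262',g[262,240:312].astype(int))
print('col275 rows 285:362',g[285:362,275].astype(int))
E
```

```text
yaw 0.22821199736780745 0.229835628682408
P [ 0.50178045 -0.19386558]
0.035 [12.5 46.   9.8 48. ] [ 0.5707 -0.213 ] [ 0.5584 -0.1502]
0.039 [16.4 47.   9.5 48. ] [ 0.5707 -0.2133] [ 0.5586 -0.1504]
0.043 [19.9 48.   9.5 49. ] [ 0.5706 -0.2135] [ 0.5588 -0.1506]
0.047 [21.9 48.   9.6 49. ] [ 0.5705 -0.2138] [ 0.559  -0.1509]
0.051 [22.3 48.   9.3 49. ] [ 0.5704 -0.2141] [ 0.5591 -0.1511]
0.055 [20.7 48.   8.6 48. ] [ 0.5703 -0.2144] [ 0.5593 -0.1513]
0.059 [18.3 49.   8.  49. ] [ 0.5703 -0.2146] [ 0.5595 -0.1515]
0.063 [14.6 48.   7.  49. ] [ 0.5702 -0.2149] [ 0.5596 -0.1518]
0.067 [11.1 48.   5.9 48. ] [ 0.5701 -0.2152] [ 0.5598 -0.152 ]
0.071 [ 8.2 48.   5.  48. ] [ 0.57   -0.2155] [ 0.56   -0.1522]
0.075 [ 5.7 47.   4.3 48. ] [ 0.5699 -0.2157] [ 0.5601 -0.1525]
0.079 [ 4.4 47.   3.8 48. ] [ 0.5698 -0.216 ] [ 0.5603 -0.1527]
0.083 [ 3.2 46.   3.5 48. ] [ 0.5697 -0.2163] [ 0.5605 -0.1529]
col275 rows 222:245 [152 151 151 149 148 147 130  79  58  58  58  62  69  69  70  69  68  69
  69  69  69  69  69  69]
row240 [ 26  27  24  23  24  27  43  59  64  64  65  66  66  66  67  67  69  69
  69  69  69  70  68  69  68  68  68  67  65  64  64  83 124 154 155 153
 149 149 151 152 150]
row262 [27 26 25 25 26 27 26 27 27 25 26 26 34 51 64 64 64 64 64 64 65 65 65 67
 67 67 68 67 69 68 68 68 67 68 69 69 69 69 68 67 68 67 67 67 67 66 67 67
 67 67 66 66 67 66 66 60 47 32 25 25 25 27 26 25 25 25 27 25 26 24 22 22]
col275 rows 285:362 [ 35  33  34  41  54  62  69  61  43  33  33  35  43  56  63  68  69  73
  88 108 114 111 108 108 108 108 109 108 108 108 108 107 108 108 108 108
 107 107 105 106 106 108 108 107 107 109 108 107 107 106 106 106 106 108
 108 108 109 110 109 109 110 110 108 108 107 107 107 106 107 107 106  87
  45  38  40  39  40]
```

```bash
python3 - <<'E'
from h import *
a=np.load('w3.npy');x=np.load('w3s.npy');s=dict(position=x[:3],eef_rot=x[3:]);c=cam('wrist',s)
for z in (.026,.029,.032):
    F=disc(255-a,275,329,.012,x[2]+z,c,redbg=False);print('top',z,F,(F[0]-x[:3]).round(4))
tx=np.array([-.5,.866,0]);ty=np.array([.866,.5,0])
for z in(.063,.066,.069):
    p=px2w(274.2,228.8,x[2]-z,c)-.0025*tx-x[:3];print('tip',z,p.round(4),'toolx',p@tx,'close',p@ty)
for z in(.026,.029,.032):
    F=disc(255-a,275,329,.012,x[2]+z,c,redbg=False)[0]-x[:3];print('top toolx',F@tx,'close',F@ty)
E
```

```text
top 0.026 (array([ 0.56846397, -0.21842349,  0.18037707]), np.float64(0.01176035890762405), 63, np.float64(9.596025399884016e-05)) [ 0.0018 -0.004   0.026 ]
top 0.029 (array([ 0.56738219, -0.21649014,  0.18337707]), np.float64(0.011449339125414645), 63, np.float64(0.00012106483414303995)) [ 0.0007 -0.0021  0.029 ]
top 0.032 (array([ 0.56627791, -0.21461392,  0.18637707]), np.float64(0.011157361196833287), 63, np.float64(0.00011147531012847822)) [-0.0004 -0.0002  0.032 ]
tip 0.063 [-0.0001 -0.0018 -0.063 ] toolx -0.001531543635337723 close -0.0010471257563685944
tip 0.066 [ 0.0004 -0.0029 -0.066 ] toolx -0.002713973188060823 close -0.0010560282543342363
tip 0.069 [ 0.001  -0.0039 -0.069 ] toolx -0.0038964027407839236 close -0.0010649307522998782
top toolx -0.004362906007467827 close -0.0004632282630934292
top toolx -0.0021477336296910673 close -0.0004333641441585562
top toolx 2.9212259459886926e-05 close -0.0004515682115955162
```

The swing is about 0.051 rad, which puts the block's right hole at (0.5704,-0.2141) and its left hole at (0.5591,-0.1511). The drift sits about 2 mm behind and 0.9 mm left in the hand. I'll go in gently and watch the forces.

```bash
python3 -m jog '{"translation":[[3.5,2.5,-10],[3.5,2.5,-25],[3.5,2.5,-35],[3.5,2.5,-42],[3.5,2.5,-42]],"twist":[0,0,0,0,0]}'
python3 -m jog '{"translation":[[0,0,-3],[0,0,-6],[0,0,-9],[0,0,-10],[0,0,-10]],"twist":[0,0,0,0,0]}'
```

```text
clock: 5.25
position: [0.5697, -0.2124, 0.1111]
eef_rot: [-0.001, 0.5, 0.866, -0.0]
force: [-0.2, 1.1, -1.6]
opening: 0.0222
grasp_force: 60.7
clock: 5.75
position: [0.5706, -0.2124, 0.1029]
eef_rot: [0.0, 0.5, 0.866, 0.0]
force: [1.0, 6.4, 3.9]
opening: 0.0219
grasp_force: 61.4
```

```bash
python3 -m jog '{"translation":[[0,0,-3],[0,0,-6],[0,0,-8],[0,0,-8],[0,0,-8]],"twist":[0,0,0,0,0]}'
python3 -c "
from rig import robot
s=robot.get_state();print(s['position'],s['force'],s['torque'])"
```

```text
clock: 6.25
position: [0.57, -0.2129, 0.0942]
eef_rot: [-0.0, 0.5, 0.866, -0.0]
force: [-0.6, 0.5, -3.2]
opening: 0.0223
grasp_force: 60.8
[ 0.5700017  -0.2129387   0.09421634] [-0.57454996  0.51040014 -3.16323246] [ 0.23692712 -0.07018434 -0.0096468 ]
```

```bash
python3 -m jog '{"translation":[[0,0,-2],[0,0,-4],[0,0,-6],[0,0,-8],[0,0,-8]],"twist":[0,0,0,0,0]}'
python3 -c "
from rig import robot
s=robot.get_state();print(s['position'],s['force'],s['torque'])"
```

```text
clock: 6.75
position: [0.5701, -0.2126, 0.086]
eef_rot: [-0.0, 0.5, 0.866, 0.0]
force: [2.2, 3.1, -3.8]
opening: 0.0223
grasp_force: 60.6
[ 0.57012514 -0.21263238  0.08595408] [ 2.2479013   3.07157159 -3.83739887] [ 0.63507843 -0.39520068  0.01568202]
```

Very light forces. On to home.

```bash
python3 -m jog '{"translation":[[0,0,-2],[0,0,-4],[0,0,-6],[0,0,-8],[0,0,-9]],"twist":[0,0,0,0,0]}'
python3 -m jog '{"translation":[[0,0,-1],[0,0,-2],[0,0,-3],[0,0,-4],[0,0,-4]],"twist":[0,0,0,0,0]}'
```

```text
clock: 7.25
position: [0.5702, -0.2127, 0.0771]
eef_rot: [0.0, 0.5, 0.866, 0.0]
force: [1.5, 4.9, 0.9]
opening: 0.022
grasp_force: 61.1
clock: 7.75
position: [0.5701, -0.2127, 0.0731]
eef_rot: [-0.0, 0.5, 0.866, 0.0]
force: [1.7, 6.1, -0.7]
opening: 0.0221
grasp_force: 61.0
```

```bash
python3 -m jog '{"translation":[[0,0,-1],[0,0,-2],[0,0,-2]],"twist":[0,0,0]}'
python3 -m jog '{"translation":[[0,0,-1],[0,0,-2],[0,0,-2]],"twist":[0,0,0]}'
```

```text
clock: 8.05
position: [0.5702, -0.2128, 0.0727]
eef_rot: [0.0, 0.5, 0.866, 0.0]
force: [-6.5, 7.4, 27.4]
opening: 0.0224
grasp_force: 64.4
clock: 8.35
position: [0.5705, -0.2129, 0.0725]
eef_rot: [0.001, 0.5, 0.866, 0.0]
force: [-13.6, 11.3, 58.2]
opening: 0.0223
grasp_force: 67.8
```

The drift bottoms at TCP z = 0.0727, as predicted, so it is home. I release it, lift, and go over the screw.

```bash
python3 -m jog '{"translation":[[0,0,3],[0,0,3],[0,0,3],[0,0,3],[0,0,3]],"twist":[0,0,0,0,0]}' 45 30
python3 -m jog '{"translation":[[0,0,20],[0,0,55],[0,0,95],[-4,25,103],[-11,70,103]],"twist":[0,0,0,0,0]}'
python3 -m jog '{"translation":[[-7,45,0],[-14,90,0],[-22,135,0],[-29,180,0],[-36,225,0]],"twist":[0,0,0,0,0]}'
python3 -m jog '{"translation":[[-7,45,0],[-14,90,0],[-22,130,0],[-23,145,0],[-23,145,0]],"twist":[0,0,0,0,0]}'
python3 -m jog '{"translation":[[0,0,0],[0,0,0],[0,0,0],[0,0,0]],"twist":[0,0,0,0]}'
python3 - <<'E'
from h import *
s=robot.get_state();a=robot.capture('wrist');t=robot.capture('top');np.savez('w4.npz',a=a,t=t,x=np.r_[s['position'],s['eef_rot']]);c=cam('wrist',s)
print(s['position'],s['eef_rot'])
u,v=w2px(np.array([.4994,.2264,.071]),c);print(u,v)
p=px2w(u,v,.071,c);cp=-c[1][:3,:3].T@c[1][:3,3];th=np.arctan2(*(cp-p)[1::-1])
print(disc(a,u,v,.012,.071,c,lambda q:np.cos(q-th)<-.05),disc(a,u,v,.012,.071,c))
w=cv2.resize(a,(560,420));tt=cv2.resize(t[200:305,340:400],(240,420),interpolation=3)
cv2.imwrite('pics/w4.png',np.hstack([w,tt])[:,:,::-1])
E
```

```text
clock: 8.85
position: [0.5699, -0.2128, 0.0719]
eef_rot: [-0.0, 0.5, 0.866, -0.0]
force: [-0.6, -0.8, 0.5]
opening: 0.0452
grasp_force: 0.0
clock: 9.35
position: [0.5607, -0.1444, 0.1772]
eef_rot: [0.002, 0.501, 0.865, 0.0]
force: [0.5, 1.6, -0.7]
opening: 0.0452
grasp_force: 0.0
clock: 9.85
position: [0.5225, 0.0838, 0.1752]
eef_rot: [-0.0, 0.5, 0.866, -0.0]
force: [0.6, 0.8, 0.7]
opening: 0.0453
grasp_force: 0.0
clock: 10.35
position: [0.4998, 0.2289, 0.1751]
eef_rot: [-0.0, 0.499, 0.867, 0.0]
force: [1.2, -0.9, 0.4]
opening: 0.0446
grasp_force: 0.0
clock: 10.75
position: [0.5004, 0.2263, 0.1753]
eef_rot: [0.0, 0.501, 0.866, -0.0]
force: [1.0, 0.8, -0.5]
opening: 0.0449
grasp_force: 0.0
[0.50038044 0.22630556 0.17532574] [ 1.56861545e-06  5.00864475e-01  8.65525723e-01 -8.75076552e-06]
274.6862985053262 207.57578493655365
(array([0.49911326, 0.22662036, 0.071     ]), np.float64(0.011423467064670755), 30, np.float64(0.00010821304025487246)) (array([0.49833349, 0.22792775, 0.071     ]), np.float64(0.012335076085833457), 63, np.float64(0.0005556860533340521))
```

View pics/w4.png

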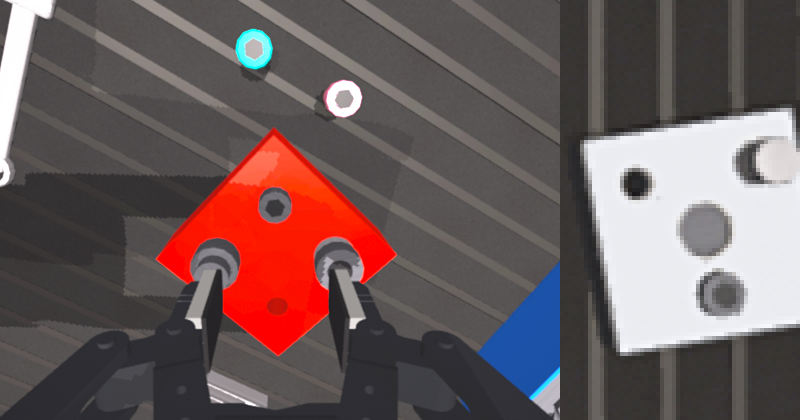

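The wrist view shows the screw head at (275,206), with the turquoise (254,48) and pink (344,99) decoys off the rack and the empty drift hole at (277,306). The top crop shows the drift standing in the right flange hole and the flange now turned in line. Next I grasp the screw.

```bash
python3 -m jog '{"translation":[[-0.7,0.6,-40],[-0.7,0.6,-80],[-0.7,0.6,-105],[-0.7,0.6,-117],[-0.7,0.6,-117]],"twist":[0,0,0,0,0]}'
python3 -m jog '{"translation":[[0,0,0],[0,0,0],[0,0,0],[0,0,0],[0,0,0]],"twist":[0,0,0,0,0]}' 10 60
python3 -m jog '{"translation":[[0,0,5],[0,0,20],[0,0,50],[0,0,80],[0,0,80]],"twist":[0,0,0,0,0]}'
```

```text
clock: 11.35
position: [0.4987, 0.2274, 0.0572]
eef_rot: [-0.001, 0.5, 0.866, -0.001]
force: [0.2, -0.2, 0.7]
opening: 0.0451
grasp_force: 0.0
clock: 11.85
position: [0.5001, 0.2281, 0.0598]
eef_rot: [0.001, 0.5, 0.866, 0.001]
force: [-1.3, -1.8, 8.6]
opening: 0.021
grasp_force: 59.0
clock: 12.35
position: [0.5017, 0.2288, 0.1426]
eef_rot: [0.002, 0.5, 0.866, 0.003]
force: [-0.2, -0.4, -1.6]
opening: 0.0211
grasp_force: 58.9
```

```bash
python3 -m jog '{"translation":[[0,0,22],[10,-40,22],[20,-85,22],[30,-130,22],[36,-175,22]],"twist":[0,0,0,0,0]}'
python3 -m jog '{"translation":[[7,-45,0],[14,-90,0],[20,-135,-4],[24,-180,-8],[24,-203,-10]],"twist":[0,0,0,0,0]}'
python3 -m jog '{"translation":[[0,0,0],[0,0,0],[0,0,0],[0,0,0],[0,0,0]],"twist":[0,0,0,0,0]}'
python3 - <<'E'
from h import *
s=robot.get_state();a=robot.capture('wrist');np.savez('w5.npz',a=a,x=np.r_[s['position'],s['eef_rot']]);c=cam('wrist',s)
print(s['position'],s['eef_rot'])
u,v=w2px(np.array([.5591,-.1511,.057]),c);print(u,v)
print(disc(a,u,v,.00875,.057,c,redbg=False))
u,v=w2px(np.array([.5339,-.188,.057]),c);print(disc(a,u,v,.0145,.057,c,redbg=False))
cv2.imwrite('pics/w5.png',a[:,:,::-1])
E
```

```text
clock: 12.85
position: [0.5359, 0.0512, 0.1605]
eef_rot: [0.0, 0.5, 0.866, 0.0]
force: [0.8, -0.0, -0.9]
opening: 0.021
grasp_force: 59.0
clock: 13.35
position: [0.5597, -0.1536, 0.1501]
eef_rot: [0.001, 0.501, 0.865, -0.0]
force: [-0.2, 0.4, -1.1]
opening: 0.0211
grasp_force: 59.0
clock: 13.85
position: [0.5595, -0.1493, 0.1505]
eef_rot: [0.0, 0.5, 0.866, 0.0]
force: [-0.8, -0.6, -1.2]
opening: 0.021
grasp_force: 59.0
[ 0.55952074 -0.14926087  0.15046477] [8.41981192e-05 4.99670157e-01 8.66215750e-01 2.78053818e-05]
273.935998243604 215.38724088619605
(array([ 0.55910227, -0.15158407,  0.057     ]), np.float64(0.008756582286621777), 63, np.float64(0.00011451747315750771))
(array([ 0.53502134, -0.18818584,  0.057     ]), np.float64(0.014571257833862214), 63, np.float64(0.00011177647317755016))
```

View pics/w5.png

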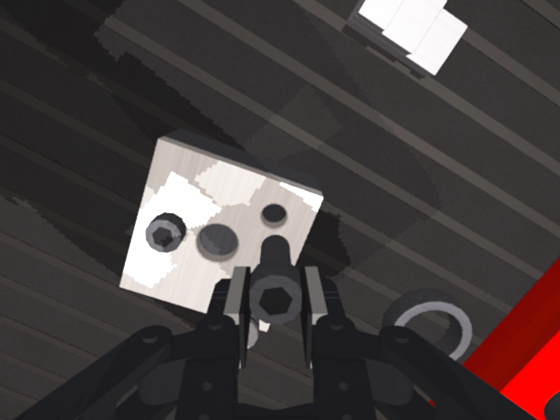

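The screw is upright in the hand at (275,297). The open left hole is at (274,214), fitted at (0.5591,-0.1516) with radius 8.76 mm, matching the prediction. I'll insert it stepwise.

```bash
python3 -m jog '{"translation":[[0,-2,-15],[0,-2,-30],[0,-2,-42],[0,-2,-50],[0,-2,-54]],"twist":[0,0,0,0,0]}'
python3 -m jog '{"translation":[[0,0,-3],[0,0,-6],[0,0,-8],[0,0,-8],[0,0,-8]],"twist":[0,0,0,0,0]}'
python3 -c "
from rig import robot
s=robot.get_state();print(s['position'],s['force'],s['torque'])"
```

```text
clock: 14.4
position: [0.5592, -0.1519, 0.0956]
eef_rot: [-0.0, 0.5, 0.866, -0.0]
force: [-0.4, 1.7, 0.0]
opening: 0.0215
grasp_force: 59.0
clock: 14.9
position: [0.5594, -0.1522, 0.0884]
eef_rot: [0.0, 0.5, 0.866, 0.0]
force: [0.4, 1.9, -1.4]
opening: 0.0208
grasp_force: 58.9
[ 0.55941307 -0.15220795  0.08840186] [ 0.37458141  1.86570474 -1.43090841] [ 0.22186025 -0.00233364  0.00646229]
```

```bash
python3 -m jog '{"translation":[[0,0,-4],[0,0,-8],[0,0,-12],[0,0,-12],[0,0,-12]],"twist":[0,0,0,0,0]}'
python3 -m jog '{"translation":[[0,0,-3],[0,0,-6],[0,0,-9],[0,0,-11],[0,0,-11]],"twist":[0,0,0,0,0]}'
python3 -m jog '{"translation":[[0,0,-1],[0,0,-2],[0,0,-3],[0,0,-3]],"twist":[0,0,0,0]}'
```

```text
clock: 15.4
position: [0.5593, -0.1521, 0.076]
eef_rot: [-0.0, 0.5, 0.866, -0.0]
force: [0.8, 3.2, -2.5]
opening: 0.0213
grasp_force: 58.8
clock: 15.9
position: [0.5593, -0.1521, 0.0649]
eef_rot: [-0.0, 0.5, 0.866, 0.0]
force: [2.4, 4.6, -3.9]
opening: 0.0211
grasp_force: 58.9
clock: 16.3
position: [0.5594, -0.1521, 0.0623]
eef_rot: [-0.0, 0.5, 0.866, 0.0]
force: [1.6, 4.4, 0.2]
opening: 0.0209
grasp_force: 59.2
```

```bash
python3 -m jog '{"translation":[[0,0,-1],[0,0,-2],[0,0,-2]],"twist":[0,0,0]}'
```

```text
clock: 16.6
position: [0.5595, -0.152, 0.0617]
eef_rot: [0.0, 0.5, 0.866, 0.0]
force: [-6.2, 9.0, 29.2]
opening: 0.0211
grasp_force: 62.4
```

The screw is home at TCP z = 0.0617 (predicted 0.062). I release it, lift and return to the drift.

```bash
python3 -m jog '{"translation":[[0,0,3],[0,0,3],[0,0,3],[0,0,3],[0,0,3]],"twist":[0,0,0,0,0]}' 45 30
python3 -m jog '{"translation":[[0,0,20],[0,0,60],[3,-15,70],[8,-45,70],[10.8,-61,70]],"twist":[0,0,0,0,0]}'
python3 -m jog '{"translation":[[0,0,0],[0,0,0],[0,0,0],[0,0,-5],[0,0,-5]],"twist":[0,0,0,0,0]}'
python3 - <<'E'
from h import *
s=robot.get_state();a=robot.capture('wrist');t=robot.capture('top');np.savez('w6.npz',a=a,t=t,x=np.r_[s['position'],s['eef_rot']]);c=cam('wrist',s);print(s['position'])
for z in(.073,.083,.09):
  u,v=w2px(np.array([.5591,-.1516,z]),c);print((u,v),disc(a,u,v,.012,z,c,redbg=False))
E
```

```text
clock: 17.1
position: [0.5593, -0.1523, 0.0631]
eef_rot: [-0.0, 0.5, 0.866, -0.0]
force: [-0.9, 0.4, -0.1]
opening: 0.0449
grasp_force: 0.0
clock: 17.6
position: [0.5709, -0.2152, 0.1338]
eef_rot: [0.001, 0.5, 0.866, -0.0]
force: [0.3, 0.0, -1.1]
opening: 0.0453
grasp_force: 0.0
clock: 18.1
position: [0.5697, -0.2124, 0.1275]
eef_rot: [-0.001, 0.5, 0.866, -0.0]
force: [0.3, -0.4, 0.3]
opening: 0.045
grasp_force: 0.0
[ 0.56972498 -0.2124025   0.12746359]
(np.float64(316.6336347223945), np.float64(133.11850958822336)) (array([ 0.55858237, -0.15201947,  0.073     ]), np.float64(0.011889172876880807), 63, np.float64(0.00019765372018730638))
(np.float64(318.7422453307464), np.float64(135.59778887238548)) (array([ 0.55706578, -0.15145819,  0.083     ]), np.float64(0.011301978785730166), 63, np.float64(0.0001592468206990591))
(np.float64(320.3514209857076), np.float64(137.4898384761012)) (array([ 0.55601305, -0.15110692,  0.09      ]), np.float64(0.010880056991081497), 63, np.float64(0.00022089109166260022))
```

The screw head fits a 24 mm disc at z = 0.073 over the hole, so it is seated. Now I grasp the drift and pull it.

```bash
python3 -m jog '{"translation":[[0.3,0,-20],[0.3,0,-40],[0.3,0,-51],[0.3,0,-55],[0.3,0,-55]],"twist":[0,0,0,0,0]}'
python3 -m jog '{"translation":[[0,0,0],[0,0,0],[0,0,0],[0,0,0],[0,0,0]],"twist":[0,0,0,0,0]}' 10 60
python3 -m jog '{"translation":[[0,0,5],[0,0,12],[0,0,22],[0,0,32],[0,0,32]],"twist":[0,0,0,0,0]}'
```

```text
clock: 18.7
position: [0.5704, -0.2131, 0.0731]
eef_rot: [-0.0, 0.5, 0.866, -0.0]
force: [0.8, -0.2, 0.1]
opening: 0.0453
grasp_force: 0.0
clock: 19.2
position: [0.5709, -0.2134, 0.0743]
eef_rot: [0.001, 0.5, 0.866, 0.0]
force: [-1.0, 1.3, 6.9]
opening: 0.0224
grasp_force: 58.5
clock: 19.7
position: [0.5715, -0.2136, 0.1072]
eef_rot: [0.001, 0.5, 0.866, 0.0]
force: [-0.7, -0.2, -2.5]
opening: 0.022
grasp_force: 58.8
```

```bash
python3 -m jog '{"translation":[[0,0,40],[0,10,55],[-3,45,55],[-6,90,55],[-9,135,55]],"twist":[0,0,0,0,0]}'
python3 -m jog '{"translation":[[-3,45,0],[-7,90,0],[-10,135,0],[-13,180,0],[-15,215,0]],"twist":[0,0,0,0,0]}'
python3 -m jog '{"translation":[[-1,13,0],[-1,13,-8],[-1,13,-8],[-1,13,-8],[-1,13,-8]],"twist":[0,0,0,0,0]}'
python3 - <<'E'
from h import *
s=robot.get_state();a=robot.capture('wrist');np.savez('w7.npz',a=a,x=np.r_[s['position'],s['eef_rot']]);c=cam('wrist',s);print(s['position'],s['eef_rot'])
u,v=w2px(np.array([.5456,.1493,.055]),c);print(u,v)
for r in(.00875,.0075):print(disc(a,u,v,r,.055,c,redbg=True))
# drift tip: upper edge along column 274
g=a.astype(int);print((g[205:250,274,0]-g[205:250,274,1]))
E
```

```text
clock: 20.2
position: [0.5611, -0.0767, 0.1603]
eef_rot: [0.0, 0.501, 0.866, 0.0]
force: [0.3, 0.9, -2.1]
opening: 0.0222
grasp_force: 59.1
clock: 20.7
position: [0.5457, 0.1397, 0.1603]
eef_rot: [0.0, 0.5, 0.866, 0.0]
force: [1.3, -0.1, -1.9]
opening: 0.0223
grasp_force: 59.1
clock: 21.2
position: [0.5456, 0.1487, 0.1523]
eef_rot: [-0.0, 0.501, 0.865, -0.0]
force: [-0.0, 0.1, -2.3]
opening: 0.0225
grasp_force: 59.1
[0.54561742 0.14868394 0.15225138] [-5.61860652e-05  5.00917196e-01  8.65495204e-01 -1.04280702e-04]
276.31684513973704 210.8728304569454
(array([0.54567708, 0.14913298, 0.055     ]), np.float64(0.008595738403912099), 63, np.float64(0.0001546826761661766))
(array([0.54563317, 0.14914605, 0.055     ]), np.float64(0.008600819304004593), 63, np.float64(0.00010484221788835228))
[168 168 165 166 166 166 167 166 168 167 168 167 166 168 166 166 165 169
 207 227 160  22   0   3   4   5   6   6   5   4   5   5   6   6   5   5
   5   6   6   5   5   6   7   7   7]
```

```bash
python3 -m jog '{"translation":[[0,0,0],[0,0,0],[0,0,0]],"twist":[0,0,0]}'; python3 -m jog '{"translation":[[0,0,0]],"twist":[0]}'
```

```text
clock: 21.55
position: [0.5456, 0.1496, 0.1524]
eef_rot: [0.0, 0.5, 0.866, 0.0]
force: [-0.3, 0.2, -2.5]
opening: 0.022
grasp_force: 59.1
clock: 21.65
position: [0.5455, 0.1497, 0.1523]
eef_rot: [0.0, 0.5, 0.866, 0.0]
force: [0.5, -0.4, -3.0]
opening: 0.0225
grasp_force: 59.1
```

```bash
python3 -m jog '{"translation":[[0,0.7,-15],[0,0.7,-28],[0,0.7,-38],[0,0.7,-46],[0,0.7,-48]],"twist":[0,0,0,0,0]}'
python3 -m jog '{"translation":[[0,0,-3],[0,0,-6],[0,0,-9],[0,0,-10],[0,0,-10]],"twist":[0,0,0,0,0]}'
```

```text
clock: 22.15
position: [0.5449, 0.1504, 0.1032]
eef_rot: [-0.001, 0.5, 0.866, -0.001]
force: [0.4, 0.1, -1.3]
opening: 0.022
grasp_force: 59.1
clock: 22.65
position: [0.5456, 0.1505, 0.0943]
eef_rot: [0.0, 0.5, 0.866, 0.0]
force: [0.7, -0.1, -2.3]
opening: 0.022
grasp_force: 59.1
```

```bash
python3 -m jog '{"translation":[[0,0,-4],[0,0,-8],[0,0,-12],[0,0,-14],[0,0,-14]],"twist":[0,0,0,0,0]}'
python3 -m jog '{"translation":[[0,0,-2],[0,0,-4],[0,0,-6],[0,0,-7],[0,0,-7]],"twist":[0,0,0,0,0]}'
python3 -m jog '{"translation":[[0,0,-1],[0,0,-2],[0,0,-2]],"twist":[0,0,0]}'
```

```text
clock: 23.15
position: [0.5455, 0.1505, 0.0799]
eef_rot: [-0.0, 0.5, 0.866, -0.0]
force: [1.0, -1.3, -3.4]
opening: 0.0222
grasp_force: 59.1
clock: 23.65
position: [0.5454, 0.1505, 0.0731]
eef_rot: [-0.0, 0.5, 0.866, -0.0]
force: [1.3, -1.2, -3.8]
opening: 0.022
grasp_force: 59.1
clock: 23.95
position: [0.5456, 0.1505, 0.0722]
eef_rot: [0.0, 0.5, 0.866, 0.0]
force: [-3.7, -2.4, 15.9]
opening: 0.0224
grasp_force: 61.5
```

It bottoms at 0.0722, as predicted. I release it, lift clear and check.

```bash
python3 -m jog '{"translation":[[0,0,1],[0,0,1],[0,0,1],[0,0,1],[0,0,1]],"twist":[0,0,0,0,0]}' 45 30
python3 -m jog '{"translation":[[0,0,30],[0,0,70],[0,0,110],[-20,30,150],[-40,70,160]],"twist":[0,0,0,0,0]}'
python3 -m jog '{"translation":[[-10,45,0],[-20,90,0],[-30,135,0],[-30,135,0],[-30,135,0]],"twist":[0,0,0,0,0]}'
python3 - <<'E'
from h import *
t=robot.capture('top');s=robot.capture('side')
im=np.hstack([cv2.resize(t[190:310,150:430],(560,240),interpolation=3)]);im2=cv2.resize(s[130:350,260:390],(240,406),interpolation=3)
o=np.zeros((580,800,3),np.uint8);o[:240,:560]=im;o[:406,560:]=im2
w=cv2.resize(t[205:305,330:430],(330,330),interpolation=3);o[245:575,:330]=w
cv2.imwrite('pics/end.png',o[:,:,::-1]);np.savez('end.npz',t=t,s=s)
E
```

```text
clock: 24.45
position: [0.5454, 0.1505, 0.0722]
eef_rot: [-0.0, 0.5, 0.866, -0.0]
force: [1.0, 0.4, 0.2]
opening: 0.0452
grasp_force: 0.0
clock: 24.95
position: [0.5071, 0.2204, 0.236]
eef_rot: [0.002, 0.502, 0.865, 0.002]
force: [0.8, 1.3, -0.8]
opening: 0.0451
grasp_force: 0.0
clock: 25.45
position: [0.4748, 0.3563, 0.232]
eef_rot: [-0.0, 0.499, 0.866, -0.0]
force: [0.2, -0.4, -0.4]
opening: 0.0448
grasp_force: 0.0
```

View pics/end.png

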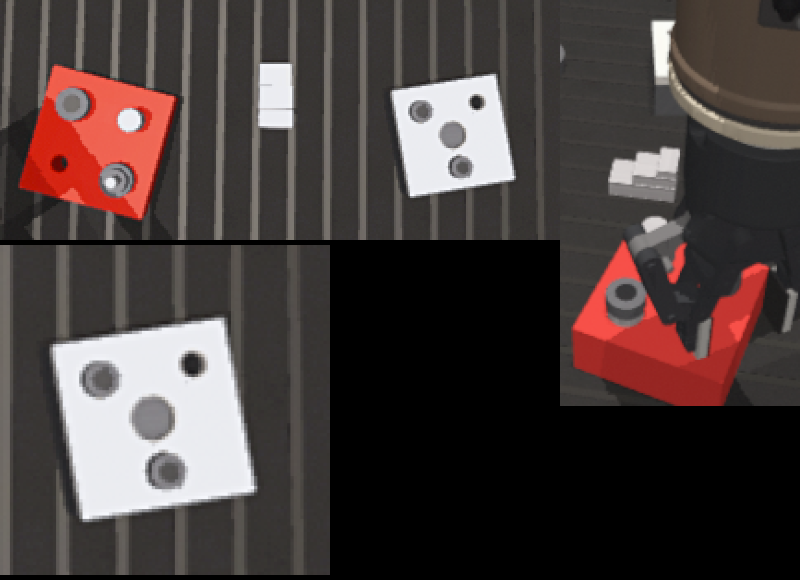

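The drift stands in its rack hole (130,120), and the screw's hole there is empty (60,163). The screw sits in the flange's left hole (420,111) and the right hole (476,102) is open and in line. The jaw, mill holder and collet nut are where they were, and the gripper is clear.

```bash
python3 -c "
from rig import robot
print(robot.hand_in())"
```

```text
the job is handed in; nothing more can be done
None
```

The job is handed in at about 25.5 s of the 72 s allowed: the drift lined up the holes, the cap screw is fully home in the left hole, and the drift is back in its rack hole, fully down.

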